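# Rinse the beakers and stand them to drain over the refitted drip tray

## Task

First slide the drip tray, handle last, fully home into its bay under the dish rack and let go of it. Then take the white handleless beakers one at a time, the tallest present first and the shortest last: keeping it mouth down, push it down on the rinser's sprung pad until the pad is fully depressed, hold it there for a second, and set it down, still mouth down, on the rack's flat deck before taking the next. Finish with the tray still home, every beaker standing straight on the deck, mouth down, and leave the oil bottle, jar, bowl and mug where they stand.

Things in the scene. Friction and masses are not known exactly. Their poses are not given: they have to be found in the camera images.
- rack: Dish rack fixed on the worktop: slatted aluminium deck 300 long (own x) x 200 wide (own y) on black sides, with a bay for the drip tray beneath. Origin: centre of the deck's outline at worktop height; z up. Yawed about 90 degrees, so its -x end, where the bay opens, faces the robot's right (-y).
- rack_deck (a point): Centre of the deck's flat upper face, 60 mm up. A rim 6 mm thick, 12 mm high runs round it: free deck is +-144 along the rack's x and +-94 across.
- bay_mouth (a point): Middle of the bay's opening at worktop level, at the rack's x = -150 mm. The bay runs in +x: 129 mm wide and 52 mm high, straight side walls, no floor (the tray slides on the worktop), stop at rack x = +1 mm. Two flared guides 30 mm high reach about 30 mm out from the mouth and widen it to about 170 mm.
- bay_home (a point): Where the tray's origin lies when it is fully home, in line with the rack, against the stop (rack x = -74 mm, y = 0).
- plates (a point): Top of three plates standing in the rack's plate end (rack x 150..250 mm, beyond the deck), 222 mm up. Fixed.
- tray: Loose grey shallow open drip tray, 150 long (own x) x 124 wide (own y) x 24 high, 0.26 to 0.5 kg. Origin: centre of its underside, z up. At its -x end an upright handle fin, 16 mm thick across y, spans x = -75 to -115 mm (outside the tray), y = 0, z 2.5 to 44.5 mm. The +x end goes into the bay first; the fin stays outside.
- rinser: Fixed round beaker rinser: a dark steel foot 128 mm across and 18 mm high with a round black pad, 90 mm across, above it. Origin: centre of the underside, on the worktop, z up. The pad's flat top is 35 mm up at rest.
- rinser_top (a point): Centre of the pad's top face in its rest position, 35 mm above the worktop (does not move with the pad).
- rinser_pad (a joint): How far the sprung pad is pressed down, in m: 0 at rest, 0.012 fully down. It starts to move at about 4 N and takes about 10 N to go fully down; it springs back.
- beaker125: White ceramic handleless beaker, the tallest of the four, standing mouth down: a plain cylinder 60 mm across, 125 mm high, wall 4 mm, 0.19 to 0.31 kg. Origin: centre of the mouth (its lower rim), z up towards the closed base, which is on top. May be absent.
- beaker105: White ceramic handleless beaker, the second tallest of the four, standing mouth down: a plain cylinder 62 mm across, 105 mm high, wall 4 mm, 0.18 to 0.29 kg. Origin: centre of the mouth (its lower rim), z up towards the closed base, which is on top. May be absent.
- beaker85: White ceramic handleless beaker, the second shortest of the four, standing mouth down: a plain cylinder 58 mm across, 85 mm high, wall 4 mm, 0.14 to 0.23 kg. Origin: centre of the mouth (its lower rim), z up towards the closed base, which is on top. May be absent.
- beaker65: White ceramic handleless beaker, the shortest of the four, standing mouth down: a plain cylinder 54 mm across, 65 mm high, wall 4 mm, 0.11 to 0.18 kg. Origin: centre of the mouth (its lower rim), z up towards the closed base, which is on top. May be absent.
- oil: Green oil bottle, 60 mm across, 220 mm high, to be left alone. Origin: centre of the underside.
- jar: Amber jar, 68 mm across, 100 mm high, to be left alone. Origin: centre of the underside.
- bowl: Blue bowl, 110 mm across, 50 mm high, to be left alone. Origin: centre of the underside.
- mug: White mug with a handle, mouth up, 80 mm across, 95 mm high, to be left alone. Origin: centre of the underside.
Not all that is in view belongs to the job. Leave any turquoise look-alike of the beaker65 alone. What is shaped like the beaker105 but brown is not meant.

How it is judged:
By the outcome, as a careful person would: the job done as asked, in the order asked, and still so for the second after the job is handed in, with the robot touching nothing.
Of beaker125, beaker105, beaker85, beaker65 only 3 to 4 are there at a start; the rules pass over those that are not, and their reading is None.
At some moment in a run one of tray may be knocked a few centimetres aside while the robot is not near it.
It also fails if it takes over 208 s, if anything falls off the work surface, if the arm or the gripper's body presses on something with over 40 N, if the wrist force passes 120 N, or if a joint passes its speed limit or range.

## Robot

A 6-joint arm with a two-finger parallel gripper is mounted at the origin on the work surface. World frame = base frame: x ahead of the robot, y to its left, z up, the work surface at z = 0. Lengths are in mm, angles in degrees, forces in N, time in s.
With the tool pointing down it reaches from about 350 to 850 mm from the base axis. Payload 8.1 kg.
Tool frame: the origin (TCP) lies on the centre line of the jaws, within the pads' length; the fingertips stand 19 mm ahead of it and the grasp point (between the pads) is the TCP; z points along the fingers, y is the direction in which the jaws open and shut (so a half turn about z gives the same grasp; the last joint's range is limited). The gripper opens to 85 mm and grips with 20 to 120 N. Pads are 22 mm wide; open, the fingers measure 114 mm over their backs; the gripper's body (76 mm by 85 mm) begins 54 mm behind the grasp point. The pads swing forward as they close: fully open they stand 13 mm farther back than shut.
Start: joints at [66.268, 7.471, 85.268, -0, 87.261, -4.893], TCP at [193.723, 567.87, 214.292] pointing down, gripper open.
Joint ranges: [-169.43, 169.43], [-51.17, 129.36], [1.28, 143.12], [-76.62, 256.62], [0, 156.53], [-152.29, 152.29]. Speed limits (degrees/s): [136.94, 136.94, 159.86, 180, 180, 180].

## Interface

Orientations are given as [roll, pitch, yaw] about the fixed x, y, z axes, in that order (R = Rz(yaw) Ry(pitch) Rx(roll)).
In Python, from bench import r, viewer gives the robot as it stands.
- The arm moves only by the tool carry_out, never from a script. Its argument "commands" is a list that holds one entry, the list of rows, each a list of 7 numbers: the finger opening in mm, from 0 to 85.4, then the shift along the tool's x, y, z in mm, then the turn, a rotation vector about the tool's x, y, z in degrees. A call has 1 to 5 rows; each row is the pose to reach, as a shift and turn from the pose commanded when the call began, along the tool's axes at that moment; what a row does not reach only later rows make up. A row lasts 1/8 s, in which the tool goes at most 62.5 mm and 10.7 degrees, less where a joint would pass 70% of its speed; a pose out of reach is approached as far as the arm can. A call with a gripper value outside its range is refused whole. The fingers move at their own pace and stop on an object; "grip_force" is the grip in N (left out, the last holds). Time passes only in rows, so rows that repeat a pose let the fingers close. It gives the time, the measured TCP pose, the force and the opening at its end, in the units of the state.
- r.sense(): the state, without advancing time (a new reading comes with each control period).
- viewer.snapshot(name): name is "scene" or "top"; returns the picture (480x640x3 uint8, red, green, blue); there is no depth.
- viewer.calibration(name): a dict with "camera_matrix" (3x3 intrinsics, pixels), "k1" (the pictures are not rectified: a ray, as slopes to the right and down, at radius r is drawn at 1 + k1 r^2 times it, then the intrinsics apply), "rvec" (rotation vector, rad) and "tvec" (3), from world to camera coordinates, as OpenCV has them. Camera axes: x right, y down, z forward; pixel columns grow to the right and rows downward; lengths in mm; the calibration is good to about 2 mm. A picture is of the moment at which its call begins. calibration takes no time and is no camera call.
- r.hand_in(): hands the job in, once; it reports no verdict.
The state is a dict: "time": time; "joint_pos": joint angles; "qd": joint speeds; "joint_efforts": joint torques, N m; "tool_pos": TCP position; "tcp_rot": TCP orientation; "ft_force": force on the tool from outside, world axes, zero at the start; "wrist_torque": the same for the moment, N m; "finger_gap": finger opening in mm.
Only numpy, scipy, OpenCV 4.12 (cv2) and the standard library are available. Lean on these libraries where they do the work, as an engineer would, in place of code of your own. Each camera call takes 0.05 s, during which the arm holds its last target. There are 200 camera calls.

## Working session

There is one attempt and no reset: what is moved stays moved. The work goes in short steps, Python scripts to look and compute and a tool call to move; the robot and the scene stay as the last step left them, time stands still between calls to the robot, and variables do not carry over. Pictures are saved under pics/ and viewed, about 12 in all and at most 16, crops included, and the job is handed in when it is done.

Besides the shell and the picture viewer there is one more tool, called after "Request:" as a command line: name --argument value ..., lists and objects as JSON in quotes. carry_out: Moves the arm, as the interface text tells. Its arguments: {"type":"object","properties":{"commands":{"type":"array","items":{"type":"array","items":{"type":"array","items":{"type":"number"}}}},"grip_force":{"type":"number"}},"required":["commands"]}

```bash
ls; mkdir -p pics; cat > h.py <<'E'
import numpy as np, cv2
from bench import r, viewer
def snap(n,f):
    im=viewer.snapshot(n); cv2.imwrite('pics/'+f+'.png',im[:,:,::-1]); return im
def cal(n):
    c=viewer.calibration(n); return np.array(c['camera_matrix'],float),c['k1'],cv2.Rodrigues(np.array(c['rvec'],float))[0],np.array(c['tvec'],float).ravel()
def px(n,P):
    K,k,R,t=cal(n); return cv2.projectPoints(np.array(P,float).reshape(-1,1,3),cv2.Rodrigues(R)[0],t,K,np.array([k,0,0,0.]))[0].reshape(-1,2)
def ray(n,uv):
    K,k,R,t=cal(n); p=cv2.undistortPoints(np.array(uv,float).reshape(-1,1,2),K,np.array([k,0,0,0.])).reshape(-1,2)
    return -R.T@t, np.c_[p,np.ones(len(p))]@R
def plane(n,uv,z):
    o,d=ray(n,uv); return o+d*((z-o[2])/d[:,2])[:,None]
E
python3 - <<'E'
from h import *
for n in('scene','top'):
    snap(n,n+'0'); K,k,R,t=cal(n); print(n,K.tolist(),k,(-R.T@t).round(),R[2].round(2))
s=r.sense();print(s['tool_pos'],s['tcp_rot'],s['ft_force'],s['finger_gap'],s['time'])
E
```

```text
pics
scene [[469.4374867761381, 0.0, 321.11241311959816], [0.0, 469.4374867761381, 228.41080356859322], [0.0, 0.0, 1.0]] -0.08202323859689253 [1638.  446.  893.] [-0.78 -0.3  -0.55]
top [[599.3400430243901, 0.0, 324.45458732349596], [0.0, 599.3400430243901, 236.0070186221825], [0.0, 0.0, 1.0]] -0.019366001708810993 [ 416.   40. 1477.] [ 0.13 -0.01 -0.99]
[193.50246637 567.36865378 213.33836244] [-1.79901607e+02 -8.75595139e-03  1.61161634e+02] [-0.41304964  0.5929765  -0.19916849] 85.32144794409575 0.1
```

View pics/scene0.png

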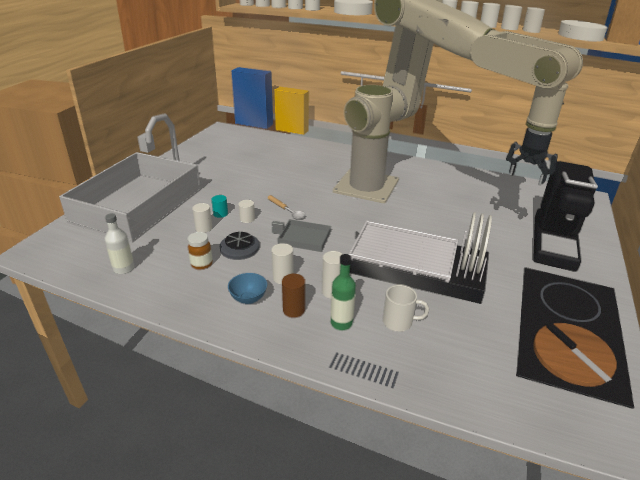

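View pics/top0.png

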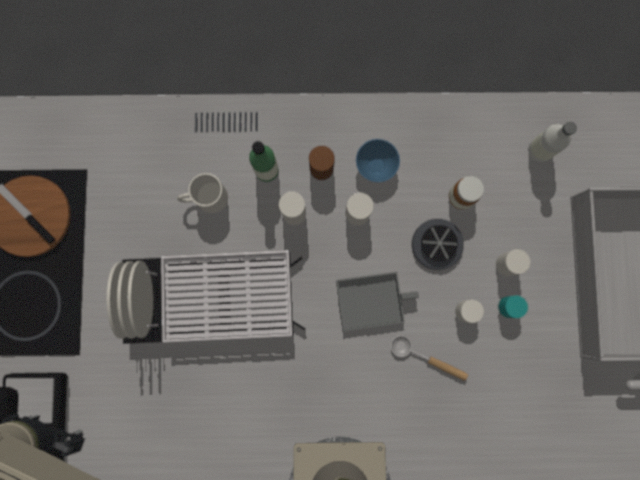

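Top view shows the rack (228,297), the tray (370,305) with its fin to the right (408,302), and the rinser (438,245). The white beaker candidates are at (292,205), (360,207), (517,262) and (471,311). I exclude the turquoise (514,307), the brown (321,162), and the mug (205,190), which has a handle. Enlarged crops next.

```bash
python3 - <<'E'
import cv2
a=cv2.imread('pics/top0.png')[180:340,270:540]; cv2.imwrite('pics/c1.png',cv2.resize(a,(800,474),interpolation=cv2.INTER_CUBIC))
a=cv2.imread('pics/scene0.png')[185:335,180:380]; cv2.imwrite('pics/c2.png',cv2.resize(a,(800,600),interpolation=cv2.INTER_CUBIC))
E
```

```text
(no output)
```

View pics/c1.png

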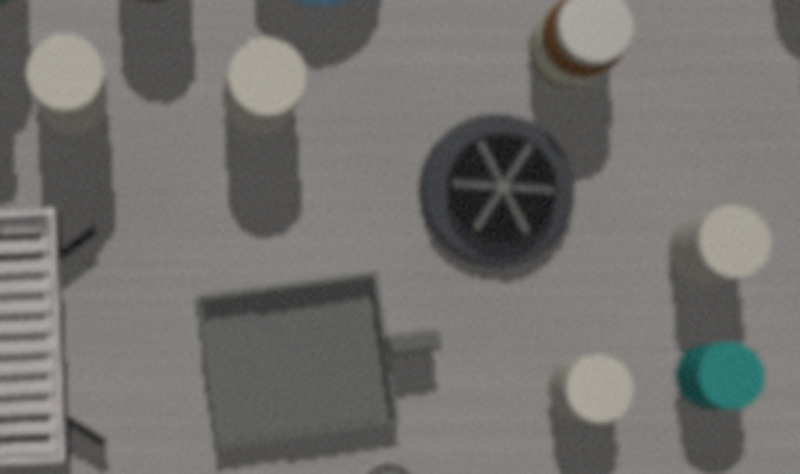

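View pics/c2.png

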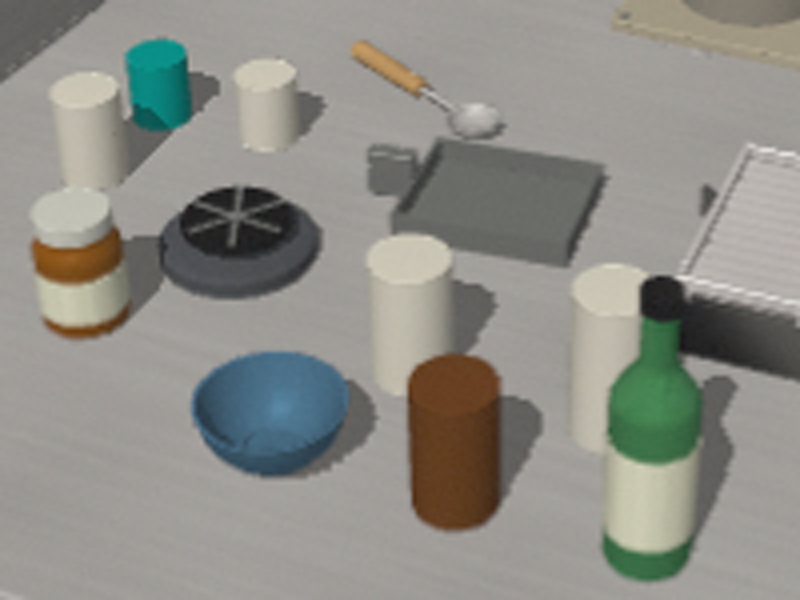

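Crops: the beaker tops in c1 are A (65,72), B (267,76), C (734,241) and D (599,388). In c2 they are (611,290), (410,257), (86,90) and (266,76). The turquoise one and the brown one are clearly separate. Now the positions.

```bash
python3 - <<'E'
from h import *
T=np.array([[65,72],[267,76],[734,241],[599,388]])/2.963+[270,180]-.3
S=np.array([[611,290],[410,257],[86,90],[266,76]])/4+[180,185]-.3
o1,d1=ray('top',T);o2,d2=ray('scene',S)
for a,b in zip(d1,d2):
    s=np.linalg.lstsq(np.c_[a,-b],o2-o1,rcond=None)[0]; p=o1+a*s[0];q=o2+b*s[1]; print('tri',((p+q)/2).round(1),(p-q).round(1))
for z,uv in zip([125,105,85,65],T): print(z,plane('top',[uv],z).round(1))
g=cv2.cvtColor(cv2.imread('pics/top0.png'),cv2.COLOR_BGR2HSV)
# refine beaker tops by brightness mask
im=cv2.imread('pics/top0.png').astype(int); 
print(im[205,292],im[207,360],im[225,360],im[290,420],im[300,225])
tr=np.array([[198,300],[376,277],[395,445],[218,468]])/2.963+[270,180]-.3
print('tray24',plane('top',tr,24).round(1).tolist()); 
fn=np.array([[388,343],[440,337]])/2.963+[270,180]-.3
print('fin',plane('top',fn,44.5).round(1).tolist())
# rinser foot
print('rinser foot',plane('top',np.array([[497,190]])/2.963+[270,180]-.3,18).round(1),'pad',plane('top',np.array([[503,186]])/2.963+[270,180]-.3,35).round(1))
# rack white rim
m=(im.min(2)>140).astype(np.uint8); m[:, :155]=0;m[:,300:]=0;m[:240]=0;m[350:]=0
m=cv2.morphologyEx(m,cv2.MORPH_CLOSE,np.ones((9,9)))
c=max(cv2.findContours(m,0,2)[0],key=cv2.contourArea); rr=cv2.minAreaRect(c); b=cv2.boxPoints(rr); print(rr,b.tolist())
P=plane('top',b,72);print(P.round(1).tolist(),P.mean(0).round(1),[np.linalg.norm(P[i]-P[i-1]).round(1) for i in range(4)])
print(px('top',[[416,40,0]]))
E
```

```text
tri [663.8 103.4 122.5] [-0.6  1.8 -0. ]
tri [661.9 -52.7 103.9] [ 0.5 -1.3  0.2]
tri [ 529.6 -421.2   82.3] [ 0.7 -1.4  0.5]
tri [ 415.6 -314.6   60.3] [ 0.8 -1.8  0.4]
125 [[663.1 104.2 125. ]]
105 [[661.9 -53.3 105. ]]
85 [[ 529.8 -421.1   85. ]]
65 [[ 416.  -314.3   65. ]]
[154 164 169] [151 161 166] [80 82 86] [126 128 130] [151 153 159]
tray24 [[491.2, 1.1, 24.0], [508.4, -145.0, 24.0], [372.1, -156.9, 24.0], [355.4, -13.2, 24.0]]
fin [[453.9, -150.7, 44.5], [458.3, -192.7, 44.5]]
rinser foot [[ 579.8 -248.1   18. ]] pad [[ 581.1 -249.8   35. ]]
((225.512451171875, 295.2554931640625), (85.14266204833984, 127.67745971679688), 87.20729064941406) [[159.67535400390625, 255.84510803222656], [287.201171875, 249.6243438720703], [291.34954833984375, 334.6658935546875], [163.82373046875, 340.88665771484375]]
[[552.1, 417.8, 72.0], [563.7, 117.6, 72.0], [365.6, 108.7, 72.0], [354.5, 403.7, 72.0]] [459. 262.  72.] [np.float64(198.1), np.float64(300.4), np.float64(198.3), np.float64(295.2)]
[[320.79489275 312.42659003]]
```

Request:
carry_out --commands '[[[85,0,0,-60,0,0,0],[85,0,0,-120,0,0,10],[85,0,0,-140,0,0,20],[85,0,0,-140,0,0,30],[85,0,0,-140,0,0,40]]]'

```text
time: 0.72
tool_pos: [193.7, 567.9, 354.3]
tcp_rot: [-180.0, 0.0, 120.8]
ft_force: [-0.1, 0.7, -0.0]
finger_gap: 84.9
```

Request:
carry_out --commands '[[[85,0,0,0,0,0,10],[85,0,0,0,0,0,20],[85,0,0,0,0,0,31.2],[85,0,0,0,0,0,31.2]]]'

```text
time: 1.23
tool_pos: [193.7, 567.7, 353.7]
tcp_rot: [-180.0, 0.1, 90.0]
ft_force: [0.6, 0.7, 0.3]
finger_gap: 85.2
```

Request:
carry_out --commands '[[[85,-45,38,0,0,0,0],[85,-90,76,0,0,0,0],[85,-135,114,0,0,0,0],[85,-180,152,0,0,0,0],[85,-225,190,0,0,0,0]]]'

```text
time: 1.85
tool_pos: [384.4, 341.1, 354.2]
tcp_rot: [180.0, -0.0, 90.3]
ft_force: [1.3, 0.5, -0.5]
finger_gap: 85.2
```

Request:
carry_out --commands '[[[85,-58,10,0,0,0,0],[85,-116,20,0,0,0,0],[85,-174,30,0,0,0,0],[85,-232,40,0,0,0,0],[85,-290,50,0,0,0,0]]]'

```text
time: 2.48
tool_pos: [433.2, 50.9, 354.2]
tcp_rot: [180.0, -0.0, 90.3]
ft_force: [0.4, 0.7, -0.3]
finger_gap: 85.2
```

Request:
carry_out --commands '[[[85,-58,4,0,0,0,0],[85,-116,8,0,0,0,0],[85,-174,12,0,0,0,0],[85,-232,16,0,0,0,0],[85,-290,22,0,0,0,0]]]'

```text
time: 3.1
tool_pos: [454.9, -239.3, 354.3]
tcp_rot: [180.0, 0.0, 90.2]
ft_force: [1.5, 0.7, 0.7]
finger_gap: 84.8
```

```bash
python3 - <<'E'
from h import *
a=snap('top','t1'); s=r.sense(); print(s['tool_pos'],s['tcp_rot'],s['joint_pos'])
b=a[260:350,325:460,::-1]; cv2.imwrite('pics/c3.png',cv2.resize(b,(810,540),interpolation=cv2.INTER_CUBIC)[:,:800])
E
```

```text
[ 454.26429008 -245.27194688  352.72570177] [-1.79885723e+02  1.50105263e-01  9.00096221e+01] [-33.91784813  -6.3314584   84.87194809  -0.19217005 101.47048831
 -33.96551802]
```

View pics/c3.png

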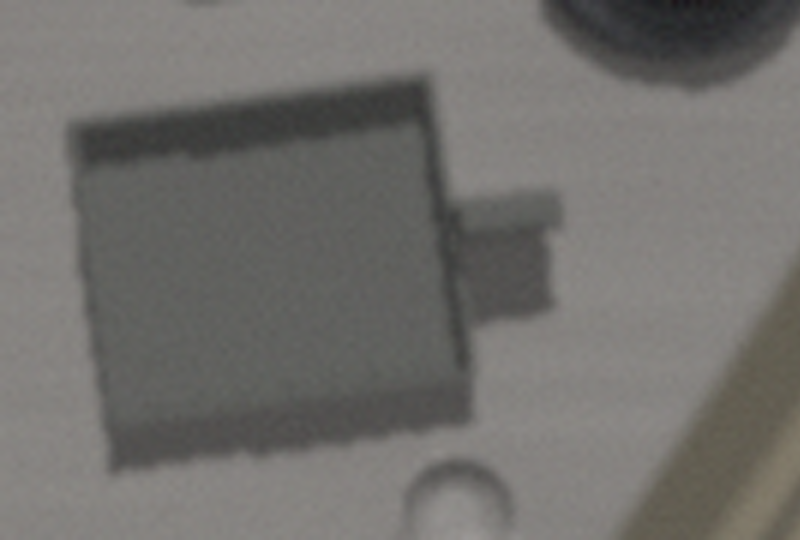

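```bash
python3 - <<'E'
from h import *
f=lambda L:np.array(L,float)/6+[325,260]-.4
print(plane('top',f([[72,122],[428,76],[467,374],[108,422]]),24).round(1).tolist())
print(plane('top',f([[455,218],[560,208]]),44.5).round(1).tolist())
s=r.sense(); print(s['tool_pos'])
E
```

```text
[[493.7, 0.9, 24.0], [510.7, -143.5, 24.0], [391.0, -156.0, 24.0], [373.7, -11.8, 24.0]]
[[452.8, -150.1, 44.5], [456.3, -192.0, 44.5]]
[ 454.26429008 -245.27194688  352.72570177]
```

Request:
carry_out --commands '[[[85,40,-1,0,0,0,-6.8],[85,61,-1.7,60,0,0,-6.8],[85,61,-1.7,120,0,0,-6.8],[85,61,-1.7,180,0,0,-6.8],[85,61,-1.7,230,0,0,-6.8]]]'

```text
time: 3.78
tool_pos: [452.6, -175.6, 121.7]
tcp_rot: [-179.9, -0.0, 97.1]
ft_force: [0.6, -1.0, 0.1]
finger_gap: 85.0
```

Request:
carry_out --commands '[[[85,0,0,0,0,0,0],[85,0,0,0,0,0,0],[85,0,0,0,0,0,0]]]'

```text
time: 4.15
tool_pos: [455.5, -177.3, 127.5]
tcp_rot: [179.8, 0.2, 96.8]
ft_force: [0.7, -0.3, -0.6]
finger_gap: 85.5
```

Request:
carry_out --commands '[[[85,0,0,50,0,0,0],[85,0,0,80,0,0,0],[85,0,0,92,0,0,0],[60,0,0,92,0,0,0],[30,0,0,92,0,0,0]]]' --grip_force 25

```text
time: 4.78
tool_pos: [455.1, -177.1, 34.4]
tcp_rot: [179.8, 0.1, 96.8]
ft_force: [-0.1, -0.7, -0.0]
finger_gap: 51.2
```

Request:
carry_out --commands '[[[5,0,0,0,0,0,0],[5,0,0,0,0,0,0],[5,0,0,0,0,0,0],[5,0,0,0,0,0,0],[5,0,0,0,0,0,0]]]'

```text
time: 5.4
tool_pos: [453.5, -176.3, 32.3]
tcp_rot: [-180.0, -0.0, 96.8]
ft_force: [1.0, 0.2, -0.1]
finger_gap: 5.1
```

The gripper closed to 5 mm, so it missed the 16 mm fin. Looking.

```bash
python3 - <<'E'
from h import *
a=snap('top','t2')[180:350,270:480,::-1]; b=snap('scene','s2')[180:300,220:370,::-1]
cv2.imwrite('pics/c4.png',np.hstack([cv2.resize(a,(400,324)),cv2.resize(b,(400,324))]))
E
```

```text
(no output)
```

View pics/c4.png

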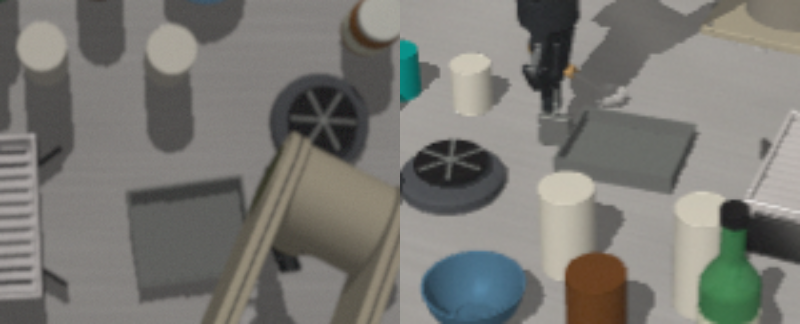

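```bash
python3 - <<'E'
from h import *
print(px('scene',[[454,-176,32],[454,-176,13],[453,-152,44.5],[457,-192,44.5],[457,-192,2.5],[510,-143,24]]))
b=cv2.imread('pics/s2.png')[170:260,250:370]; cv2.imwrite('pics/c5.png',cv2.resize(b,(800,600),interpolation=cv2.INTER_CUBIC))
E
```

```text
[[276.68912853 224.57306385]
 [276.86053308 229.27086337]
 [283.13844433 222.86502726]
 [271.91659348 220.8501905 ]
 [272.36159971 231.23290953]
 [278.12803554 237.33539153]]
```

View pics/c5.png

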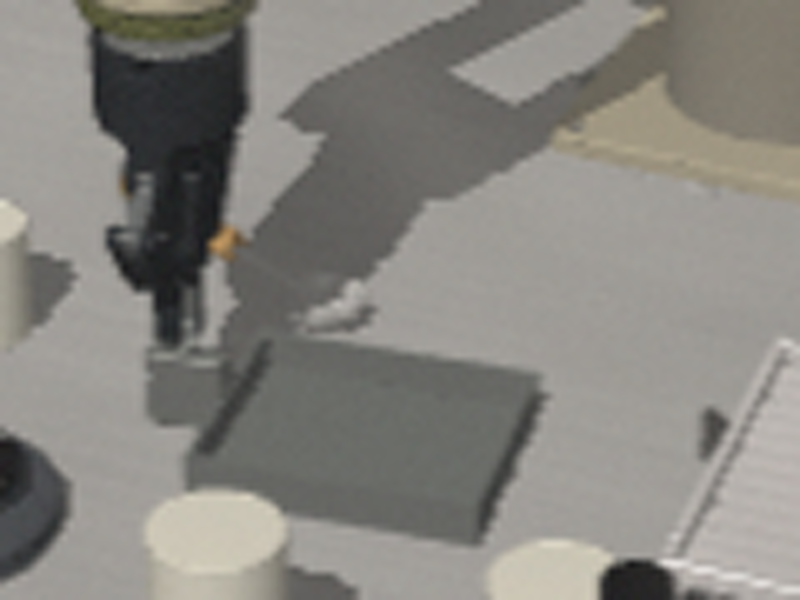

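Request:
carry_out --commands '[[[40,0,0,0,0,0,0],[85,0,0,0,0,0,0],[85,0,0,0,0,0,0],[85,0,0,0,0,0,0],[85,0,0,0,0,0,0]]]'

```text
time: 6.12
tool_pos: [453.5, -176.3, 32.3]
tcp_rot: [-180.0, -0.0, 96.8]
ft_force: [0.6, -0.2, -0.3]
finger_gap: 85.0
```

```bash
python3 - <<'E'
from h import *
b=snap('scene','s3')[180:245,250:310,::-1]; a=cv2.imread('pics/scene0.png')[180:245,250:310]
cv2.imwrite('pics/c6.png',np.hstack([cv2.resize(x,(400,433),interpolation=cv2.INTER_CUBIC) for x in(a,b)]))
s=r.sense();print(s['tool_pos'],s['joint_pos'],s['finger_gap'])
E
```

```text
[ 453.51033957 -176.30410241   32.28651047] [-2.72831022e+01 -2.10197110e-01  1.13231130e+02 -1.18230396e-03
  6.69806413e+01 -3.40433701e+01] 85.00052335139576
```

View pics/c6.png

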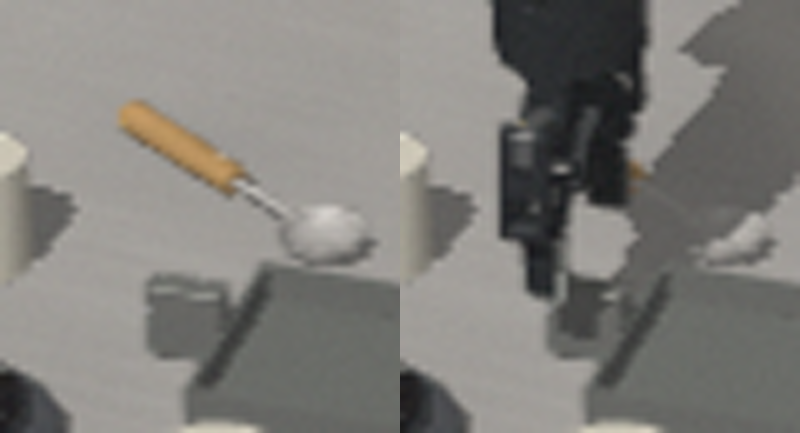

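```bash
python3 - <<'E'
from h import *
for z in(13,26,40,50,60,70): print(z,plane('scene',[[271,224.2],[280,208.5]],z).round().tolist())
for z in (32,60,90,130): print(z,px('top',[[454,-176,z]]).round(1), px('scene',[[454,-176,z]]).round(1))
im=cv2.imread('pics/top0.png') # top view of gripper now
b=snap('top','t3')[240:350,360:480,::-1]; cv2.imwrite('pics/c7.png',cv2.resize(b,(654,600),interpolation=cv2.INTER_CUBIC))
E
```

```text
13 [[434.0, -209.0, 13.0], [326.0, -227.0, 13.0]]
26 [[452.0, -199.0, 26.0], [346.0, -217.0, 26.0]]
40 [[471.0, -189.0, 40.0], [367.0, -206.0, 40.0]]
50 [[484.0, -181.0, 50.0], [381.0, -199.0, 50.0]]
60 [[498.0, -174.0, 60.0], [396.0, -191.0, 60.0]]
70 [[512.0, -166.0, 70.0], [411.0, -184.0, 70.0]]
32 [[410.5 295.5]] [[276.7 224.6]]
60 [[412.2 295.1]] [[276.4 217.5]]
90 [[414.2 294.8]] [[276.2 209.8]]
130 [[417.  294.2]] [[275.8 199.3]]
```

View pics/c7.png

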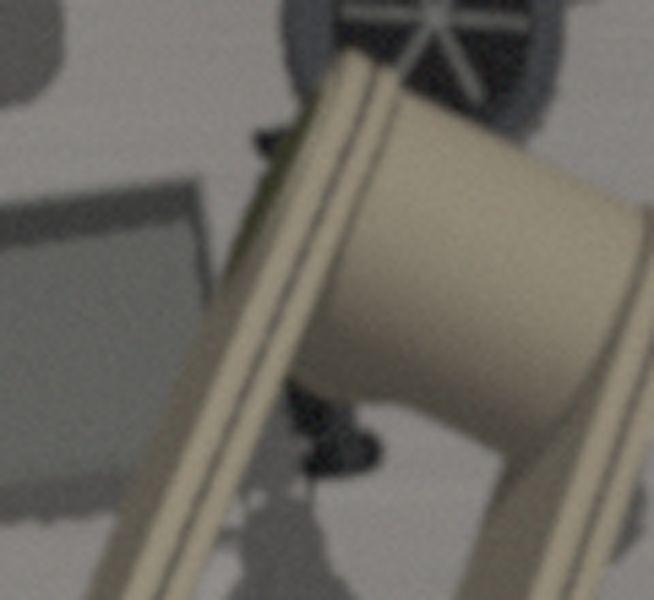

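Request:
carry_out --commands '[[[85,0,0,3,0,0,0],[85,0,0,6,0,0,0],[85,0,0,9,0,0,0],[85,0,0,12,0,0,0],[85,0,0,15,0,0,0]]]'

```text
time: 6.85
tool_pos: [453.5, -176.3, 17.0]
tcp_rot: [-180.0, -0.0, 96.8]
ft_force: [0.5, -0.1, -0.4]
finger_gap: 85.4
```

Request:
carry_out --commands '[[[85,0,0,2,0,0,0],[85,0,0,4,0,0,0],[85,0,0,6,0,0,0],[85,0,0,6,0,0,0]]]'

```text
time: 7.35
tool_pos: [453.4, -176.2, 11.1]
tcp_rot: [-180.0, -0.0, 96.8]
ft_force: [-0.2, 0.9, -0.7]
finger_gap: 85.1
```

```bash
python3 - <<'E'
from h import *
b=snap('scene','s4')[180:245,250:310,::-1]
cv2.imwrite('pics/c8.png',cv2.resize(b,(554,600),interpolation=cv2.INTER_CUBIC))
s=r.sense();print(s['tool_pos'],s['ft_force'],s['joint_pos'])
E
```

```text
[ 453.480388   -176.27539717   11.23998968] [-0.41939902 -0.89780967  0.58070237] [-2.72827669e+01  1.70856901e+00  1.13809824e+02  2.82628664e-04
  6.44887051e+01 -3.40441316e+01]
```

View pics/c8.png

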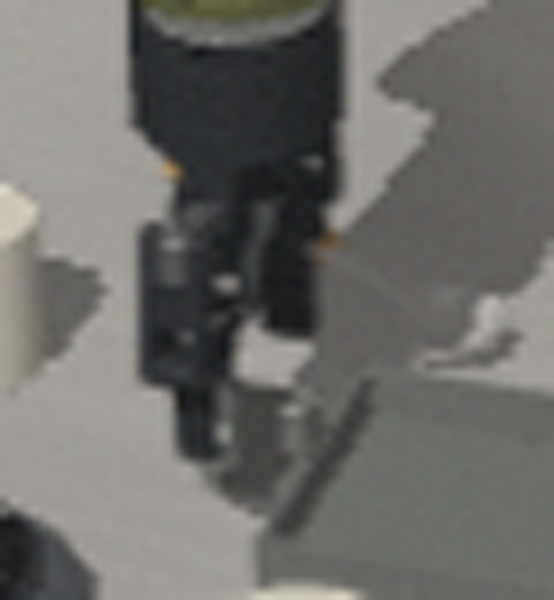

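The view shows the fingers still about 40 mm above the worktop, straddling the fin (near tip at about (200,460) in the crop). There was no contact at reported z=11, so the reported z reads low by roughly 35–50 mm. I'll trust the picture and keep going by feel.

Request:
carry_out --commands '[[[85,0,0,3,0,0,0],[85,0,0,6,0,0,0],[85,0,0,9,0,0,0],[85,0,0,12,0,0,0],[85,0,0,15,0,0,0]]]'

```text
time: 8.02
tool_pos: [453.5, -176.3, -4.0]
tcp_rot: [-180.0, -0.0, 96.8]
ft_force: [0.6, 0.1, -0.1]
finger_gap: 85.1
```

Request:
carry_out --commands '[[[50,0,0,0,0,0,0],[20,0,0,0,0,0,0],[5,0,0,0,0,0,0],[5,0,0,0,0,0,0],[5,0,0,0,0,0,0]]]'

```text
time: 8.65
tool_pos: [453.8, -176.4, -3.4]
tcp_rot: [180.0, 0.0, 96.8]
ft_force: [0.6, -0.8, 1.3]
finger_gap: 15.7
```

Request:
carry_out --commands '[[[5,0,0,0,0,0,0],[5,0,0,0,0,0,0]]]'

```text
time: 8.9
tool_pos: [453.9, -176.5, -3.4]
tcp_rot: [180.0, 0.0, 96.8]
ft_force: [0.2, -0.6, 2.4]
finger_gap: 15.3
```

Request:
carry_out --commands '[[[5,0,5,0,0,0,1.2],[5,-1,10,0,0,0,2.4],[5,-2,16,0,0,0,3.6],[5,-2.6,21.5,0,0,0,4.6],[5,-2.6,21.5,0,0,0,4.6]]]'

```text
time: 9.52
tool_pos: [474.9, -176.2, -3.5]
tcp_rot: [-179.9, -0.0, 92.2]
ft_force: [-3.8, 1.4, 6.7]
finger_gap: 15.6
```

Request:
carry_out --commands '[[[5,10,0,0,0,0,0],[5,26,0,0,0,0,0],[5,42,0,0,0,0,0],[5,58,0,0,0,0,0],[5,70,0,0,0,0,0]]]'

```text
time: 10.15
tool_pos: [472.7, -105.3, -3.4]
tcp_rot: [180.0, 0.0, 92.2]
ft_force: [0.7, -5.1, 4.0]
finger_gap: 15.6
```

```bash
python3 - <<'E'
from h import *
b=snap('top','t4')[235:350,200:410,::-1]; cv2.imwrite('pics/c9.png',cv2.resize(b,(798,437),interpolation=cv2.INTER_CUBIC))
s=r.sense();print(s['tool_pos'],s['ft_force'],s['tcp_rot'])
E
```

```text
[ 472.57130403 -104.14673378   -3.53558211] [-0.32372056  1.76609656  4.546645  ] [ 1.79988382e+02 -3.35232424e-02  9.22140583e+01]
```

View pics/c9.png

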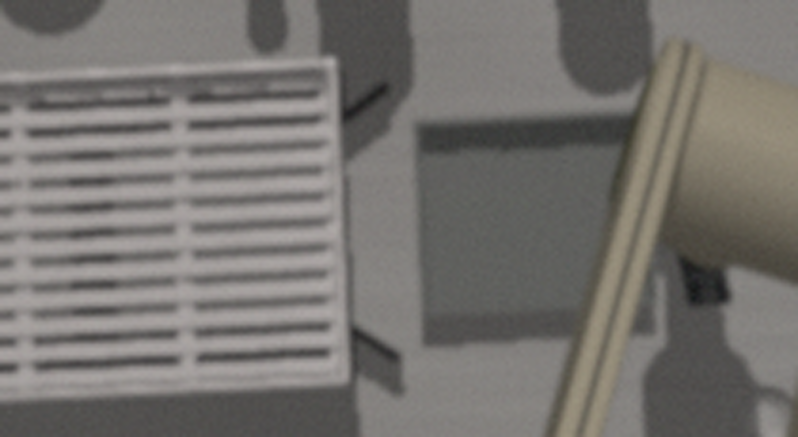

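The tray's front edge (c9, x≈420) is centred at row ~219 and the guide axis at ~220, so it is aligned. Sliding in.

Request:
carry_out --commands '[[[5,10,0,0,0,0,0],[5,22,0,0,0,0,0],[5,34,0,0,0,0,0],[5,46,0,0,0,0,0],[5,58,0,0,0,0,0]]]'

```text
time: 10.82
tool_pos: [470.5, -48.0, -3.5]
tcp_rot: [180.0, 0.0, 92.2]
ft_force: [0.0, -5.1, 6.0]
finger_gap: 15.9
```

Request:
carry_out --commands '[[[5,10,0,0,0,0,0],[5,20,0,0,0,0,0],[5,30,0,0,0,0,0],[5,30,0,0,0,0,0]]]'

```text
time: 11.32
tool_pos: [469.2, -17.1, -3.5]
tcp_rot: [180.0, -0.1, 92.2]
ft_force: [0.4, 0.6, 6.0]
finger_gap: 15.6
```

Request:
carry_out --commands '[[[5,12,0,0,0,0,0],[5,26,0,0,0,0,0],[5,40,0,0,0,0,0],[5,54,0,0,0,0,0],[5,68,0,0,0,0,0]]]'

```text
time: 11.95
tool_pos: [466.6, 49.9, -3.5]
tcp_rot: [180.0, 0.0, 92.2]
ft_force: [-0.2, -6.7, 6.9]
finger_gap: 15.3
```

Request:
carry_out --commands '[[[5,8,0,0,0,0,0],[5,15,0,0,0,0,0],[5,22,0,0,0,0,0],[5,27,0,0,0,0,0],[5,27,0,0,0,0,0]]]'

```text
time: 12.58
tool_pos: [465.5, 77.2, -3.5]
tcp_rot: [-180.0, -0.0, 92.2]
ft_force: [0.5, -1.8, 6.2]
finger_gap: 15.4
```

Request:
carry_out --commands '[[[5,2,0,0,0,0,0],[5,4,0,0,0,0,0],[5,6,0,0,0,0,0],[5,6,0,0,0,0,0]]]'

```text
time: 13.08
tool_pos: [465.3, 82.7, -3.5]
tcp_rot: [-180.0, 0.0, 92.2]
ft_force: [0.6, -4.6, 7.6]
finger_gap: 15.3
```

Request:
carry_out --commands '[[[5,2,0,0,0,0,0],[5,4,0,0,0,0,0],[5,4,0,0,0,0,0]]]'

```text
time: 13.45
tool_pos: [465.2, 86.6, -3.5]
tcp_rot: [-180.0, 0.0, 92.2]
ft_force: [-0.6, -5.2, 7.1]
finger_gap: 15.3
```

Request:
carry_out --commands '[[[5,1.5,0,0,0,0,0],[5,3,0,0,0,0,0],[5,3,0,0,0,0,0]]]'

```text
time: 13.82
tool_pos: [465.0, 89.3, -3.5]
tcp_rot: [-180.0, 0.1, 92.2]
ft_force: [0.6, -7.3, 7.1]
finger_gap: 15.8
```

Request:
carry_out --commands '[[[5,1.5,0,0,0,0,0],[5,3,0,0,0,0,0],[5,3,0,0,0,0,0]]]'

```text
time: 14.2
tool_pos: [465.2, 89.3, -3.5]
tcp_rot: [-180.0, 0.3, 92.2]
ft_force: [2.2, -24.2, 7.2]
finger_gap: 15.7
```

Request:
carry_out --commands '[[[30,0,0,0,0,0,0],[40,0,0,0,0,0,0],[40,-3,0,0,0,0,0],[40,-3,0,0,0,0,0],[40,-3,0,-20,0,0,0]]]'

```text
time: 14.82
tool_pos: [463.2, 89.5, 14.8]
tcp_rot: [-179.8, -0.0, 92.2]
ft_force: [-0.4, -0.0, 0.0]
finger_gap: 40.0
```

Request:
carry_out --commands '[[[85,0,0,-50,0,0,0],[85,0,0,-100,0,0,0],[85,0,0,-160,0,0,2.2],[85,0,0,-220,0,0,2.2],[85,0,0,-240,0,0,2.2]]]'

```text
time: 15.45
tool_pos: [467.0, 89.8, 261.1]
tcp_rot: [179.6, -0.0, 90.0]
ft_force: [0.3, -0.2, -1.1]
finger_gap: 85.4
```

Request:
carry_out --commands '[[[85,0,0,0,0,0,0],[85,0,0,0,0,0,0],[85,0,0,0,0,0,0],[85,0,0,0,0,0,0]]]'

```text
time: 15.95
tool_pos: [464.5, 89.4, 254.8]
tcp_rot: [-179.9, 0.0, 90.0]
ft_force: [0.0, -0.1, 0.1]
finger_gap: 85.0
```

```bash
python3 - <<'E'
from h import *
a=snap('top','t5'); s=r.sense();print(s['tool_pos'],s['ft_force'],s['tcp_rot'])
b=snap('scene','s5')
cv2.imwrite('pics/c10.png',np.vstack([cv2.resize(a[180:350,140:480,::-1],(640,320)),cv2.resize(b[60:330,200:520,::-1],(332,280)).copy() if 0 else cv2.resize(b[190:310,240:514,::-1],(640,280))]))
E
```

```text
[464.65244952  89.42292991 255.16113843] [-0.06502858  0.01598727 -0.93352534] [-1.79889694e+02  7.66712516e-03  8.99605239e+01]
```

View pics/c10.png

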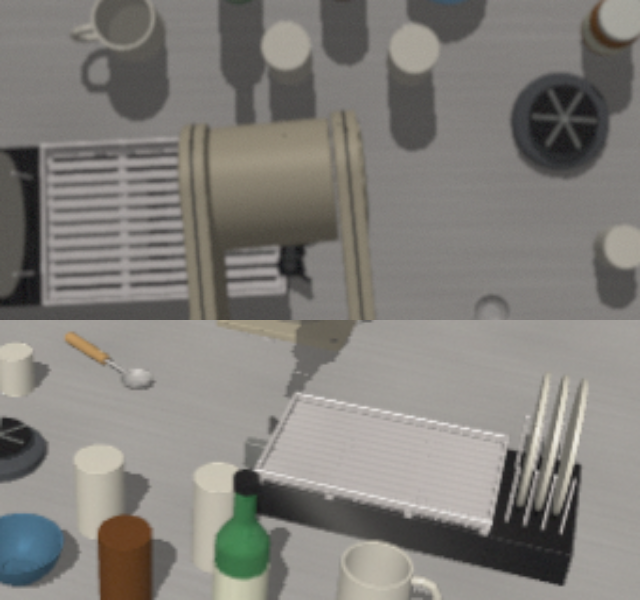

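```bash
python3 - <<'E'
from h import *
print('oil',plane('top',[[258,147.5]],220).round(),'brown',plane('top',[[322,157]],105).round(),'bowl',plane('top',[[378,160]],50).round(),'jar',plane('top',[[470,189]],100).round(),'turq',plane('top',[[514.5,307]],65).round())
im=cv2.imread('pics/t5.png').astype(int)
for n,(u,v),z in [('A',(292,205),125),('B',(360,207),105),('C',(517,262),85),('D',(471,311),65)]:
    w=im[v-22:v+23,u-22:u+23]; m=(w.min(2)>135).astype(np.uint8)
    c=max(cv2.findContours(m,0,2)[0],key=cv2.contourArea); (e,f),rad=cv2.minEnclosingCircle(c)
    print(n,e+u-22,f+v-22,rad,plane('top',[[e+u-22,f+v-22]],z).round(1))
E
```

```text
oil [[770. 172. 220.]] brown [[778.  33. 105.]] bowl [[ 784. -104.   50.]] jar [[ 699. -313.  100.]] turq [[ 423. -415.   65.]]
A 291.9560260772705 203.3566780090332 13.059927940368652 [[664.6 103.5 125. ]]
B 359.9337348937988 204.64457893371582 13.201436996459961 [[663.6 -53.6 105. ]]
C 517.5769233703613 260.8076915740967 12.66382122039795 [[ 530.3 -421.5   85. ]]
D 472.5 310.0 11.926960945129395 [[ 417.4 -315.9   65. ]]
```

Request:
carry_out --commands '[[[85,4,50,0,0,0,0],[85,8,100,0,0,0,0],[85,11,150,0,0,0,0],[85,14,185,0,0,0,0],[85,14,198.5,0,0,0,0]]]'

```text
time: 16.68
tool_pos: [665.0, 103.3, 254.8]
tcp_rot: [-179.9, 0.0, 90.0]
ft_force: [-0.1, -0.1, 0.1]
finger_gap: 84.8
```

Request:
carry_out --commands '[[[85,0,0,0,0,0,0],[85,0,0,40,0,0,0],[85,0,0,80,0,0,0],[85,0,0,110,0,0,0],[85,0,0,120,0,0,0]]]'

```text
time: 17.3
tool_pos: [661.4, 103.2, 133.8]
tcp_rot: [-179.8, 0.0, 90.0]
ft_force: [-0.6, -0.3, -0.1]
finger_gap: 84.9
```

Request:
carry_out --commands '[[[85,0,0,20,0,0,0],[85,0,0,40,0,0,0],[85,0,0,60,0,0,0],[85,0,0,74,0,0,0],[85,0,0,74,0,0,0]]]'

```text
time: 17.92
tool_pos: [662.4, 103.2, 60.3]
tcp_rot: [-179.8, 0.0, 90.0]
ft_force: [-0.3, -0.8, 0.4]
finger_gap: 84.9
```

Request:
carry_out --commands '[[[70,0,0,0,0,0,0],[60,0,0,0,0,0,0],[40,0,0,0,0,0,0],[40,0,0,0,0,0,0],[40,0,0,0,0,0,0]]]' --grip_force 60

```text
time: 18.55
tool_pos: [664.2, 103.4, 63.8]
tcp_rot: [179.9, -0.0, 90.0]
ft_force: [-3.1, 0.3, 5.3]
finger_gap: 57.8
```

Request:
carry_out --commands '[[[40,0,0,0,0,0,0],[40,0,0,0,0,0,0],[40,0,0,-3,0,0,0],[40,0,0,-6,0,0,0],[40,0,0,-6,0,0,0]]]'

```text
time: 19.18
tool_pos: [663.8, 103.3, 68.4]
tcp_rot: [180.0, -0.0, 90.0]
ft_force: [-0.5, 0.6, -0.7]
finger_gap: 58.0
```

```bash
python3 - <<'E'
from h import *
b=snap('scene','s6'); s=r.sense();print(s['tool_pos'],s['ft_force'],s['wrist_torque'],s['tcp_rot'],s['finger_gap'])
cv2.imwrite('pics/c11.png',cv2.resize(b[170:320,280:440,::-1],(640,600),interpolation=cv2.INTER_CUBIC))
E
```

```text
[663.64841007 103.33060659  68.21891946] [-0.03812056 -0.38609037 -2.2313254 ] [-0.03396162  0.00920229  0.01940545] [-1.79999299e+02 -2.08132273e-04  8.99622861e+01] 57.85289847865906
```

View pics/c11.png

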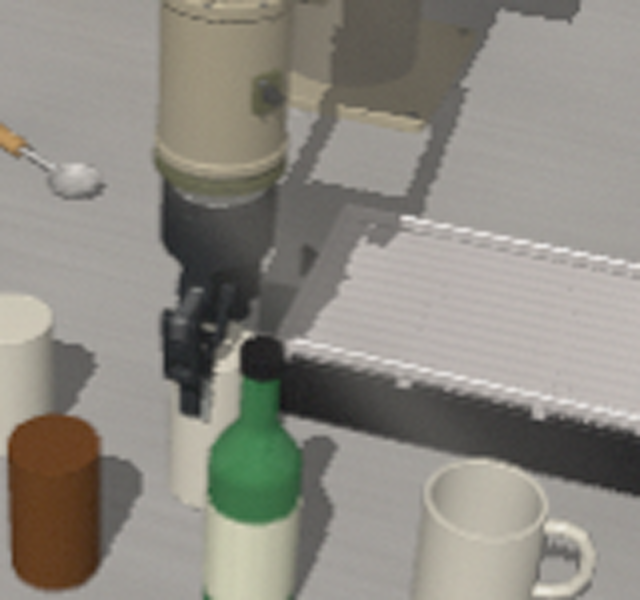

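Request:
carry_out --commands '[[[40,0,0,-30,0,0,0],[40,0,0,-70,0,0,0],[40,0,0,-110,0,0,0],[40,0,0,-140,0,0,0],[40,0,0,-144,0,0,0]]]'

```text
time: 19.85
tool_pos: [665.3, 103.5, 215.5]
tcp_rot: [179.7, -0.0, 90.0]
ft_force: [0.2, 0.8, -2.3]
finger_gap: 58.1
```

Request:
carry_out --commands '[[[40,-25,-6,0,0,0,0],[40,-65,-15,0,0,0,0],[40,-105,-25,0,0,0,0],[40,-145,-34,0,0,0,0],[40,-185,-44,0,0,0,0]]]'

```text
time: 20.48
tool_pos: [617.5, -83.7, 209.5]
tcp_rot: [-179.8, -0.0, 89.9]
ft_force: [0.8, 0.2, -2.9]
finger_gap: 58.2
```

Request:
carry_out --commands '[[[40,-40,-9,0,0,0,0],[40,-80,-18,0,0,0,0],[40,-120,-28,0,0,0,0],[40,-150,-35,0,0,0,0],[40,-167.7,-39.5,0,0,0,0]]]'

```text
time: 21.1
tool_pos: [577.9, -251.1, 209.9]
tcp_rot: [-179.8, -0.1, 89.8]
ft_force: [0.2, 0.5, -2.3]
finger_gap: 58.0
```

Request:
carry_out --commands '[[[40,0,0,0,0,0,0],[40,0,0,30,0,0,0],[40,0,0,60,0,0,0],[40,0,0,90,0,0,0],[40,0,0,105,0,0,0]]]'

```text
time: 21.72
tool_pos: [578.9, -247.3, 104.6]
tcp_rot: [-179.8, -0.1, 90.0]
ft_force: [0.9, -0.1, -2.8]
finger_gap: 58.2
```

Request:
carry_out --commands '[[[40,0,0,0,0,0,0],[40,0,0,3,0,0,0],[40,0,0,6,0,0,0],[40,0,0,8,0,0,0],[40,0,0,8,0,0,0]]]'

```text
time: 22.35
tool_pos: [579.9, -249.4, 99.4]
tcp_rot: [180.0, -0.0, 90.0]
ft_force: [0.5, 0.5, -3.8]
finger_gap: 58.2
```

Request:
carry_out --commands '[[[40,0,0,2,0,0,0],[40,0,0,4,0,0,0],[40,0,0,6,0,0,0],[40,0,0,8,0,0,0],[40,0,0,8,0,0,0]]]'

```text
time: 22.98
tool_pos: [580.2, -249.5, 91.6]
tcp_rot: [180.0, 0.0, 90.0]
ft_force: [-1.2, 0.2, 4.4]
finger_gap: 58.0
```

Request:
carry_out --commands '[[[40,0,0,2,0,0,0],[40,0,0,4,0,0,0],[40,0,0,5,0,0,0],[40,0,0,5,0,0,0]]]'

```text
time: 23.48
tool_pos: [580.2, -249.5, 86.8]
tcp_rot: [180.0, 0.0, 90.0]
ft_force: [-2.4, -0.2, 5.4]
finger_gap: 58.8
```

Request:
carry_out --commands '[[[40,0,0,1,0,0,0],[40,0,0,2,0,0,0],[40,0,0,2,0,0,0]]]'

```text
time: 23.85
tool_pos: [580.4, -249.8, 86.6]
tcp_rot: [179.9, 0.1, 90.0]
ft_force: [-7.3, 2.2, 18.2]
finger_gap: 57.8
```

Request:
carry_out --commands '[[[40,0,0,0.5,0,0,0],[40,0,0,0.5,0,0,0],[40,0,0,0.5,0,0,0],[40,0,0,0.5,0,0,0],[40,0,0,0.5,0,0,0]]]'

```text
time: 24.48
tool_pos: [580.4, -249.9, 86.6]
tcp_rot: [179.9, 0.1, 90.0]
ft_force: [-9.3, 3.2, 20.5]
finger_gap: 57.7
```

Request:
carry_out --commands '[[[40,0,0,0,0,0,0],[40,0,0,0,0,0,0],[40,0,0,0,0,0,0],[40,0,0,0,0,0,0],[40,0,0,0,0,0,0]]]'

```text
time: 25.1
tool_pos: [580.4, -249.9, 86.6]
tcp_rot: [179.9, 0.1, 90.0]
ft_force: [-8.4, 2.2, 21.6]
finger_gap: 57.8
```

Request:
carry_out --commands '[[[40,0,0,0,0,0,0],[40,0,0,0,0,0,0],[40,0,0,-5,0,0,0],[40,0,0,-15,0,0,0],[40,0,0,-25,0,0,0]]]'

```text
time: 25.72
tool_pos: [579.4, -249.0, 108.4]
tcp_rot: [-179.9, -0.0, 90.0]
ft_force: [-1.0, 0.3, -3.9]
finger_gap: 58.2
```

Request:
carry_out --commands '[[[40,0,0,-30,0,0,0],[40,0,0,-70,0,0,0],[40,25,-5,-105,0,0,0],[40,65,-12,-111,0,0,0],[40,110,-20,-111,0,0,0]]]'

```text
time: 26.35
tool_pos: [559.9, -138.6, 220.5]
tcp_rot: [180.0, 0.0, 89.9]
ft_force: [0.7, -0.7, -3.0]
finger_gap: 57.9
```

Request:
carry_out --commands '[[[40,50,-8,0,0,0,0],[40,100,-16,0,0,0,0],[40,150,-25,0,0,0,0],[40,200,-33,0,0,0,0],[40,250,-41,0,0,0,0]]]'

```text
time: 26.98
tool_pos: [518.1, 112.3, 219.3]
tcp_rot: [-179.9, 0.0, 90.0]
ft_force: [0.7, 0.9, -3.0]
finger_gap: 58.0
```

Request:
carry_out --commands '[[[40,50,-9,0,0,0,0],[40,100,-18,0,0,0,0],[40,150,-27,0,0,0,0],[40,200,-35,0,0,0,0],[40,234,-39.5,0,0,0,0]]]'

```text
time: 27.6
tool_pos: [478.5, 346.8, 219.1]
tcp_rot: [-179.9, 0.0, 90.1]
ft_force: [0.2, -0.8, -2.4]
finger_gap: 57.9
```

Request:
carry_out --commands '[[[40,0,0,0,0,0,0],[40,0,0,30,0,0,0],[40,0,0,60,0,0,0],[40,0,0,85,0,0,0],[40,0,0,85,0,0,0]]]'

```text
time: 28.22
tool_pos: [478.0, 342.6, 131.7]
tcp_rot: [-179.7, 0.2, 89.9]
ft_force: [-0.5, 0.4, -2.7]
finger_gap: 57.8
```

Request:
carry_out --commands '[[[40,0,0,2,0,0,0],[40,0,0,4,0,0,0],[40,0,0,6,0,0,0],[40,0,0,8,0,0,0],[40,0,0,8,0,0,0]]]'

```text
time: 28.85
tool_pos: [479.7, 344.7, 126.7]
tcp_rot: [-180.0, 0.0, 90.0]
ft_force: [-0.6, -0.1, -2.5]
finger_gap: 58.0
```

Expect contact at about Z=123.

Request:
carry_out --commands '[[[40,0,0,1,0,0,0],[40,0,0,2,0,0,0],[40,0,0,3,0,0,0],[40,0,0,3,0,0,0]]]'

```text
time: 29.35
tool_pos: [479.9, 344.8, 123.9]
tcp_rot: [180.0, -0.0, 90.0]
ft_force: [-0.1, 0.3, -1.8]
finger_gap: 58.4
```

Request:
carry_out --commands '[[[40,0,0,0.5,0,0,0],[40,0,0,1,0,0,0],[40,0,0,1,0,0,0]]]'

```text
time: 29.72
tool_pos: [479.9, 345.0, 123.8]
tcp_rot: [180.0, -0.0, 90.0]
ft_force: [-3.2, -1.2, 6.2]
finger_gap: 58.2
```

Request:
carry_out --commands '[[[62,0,0,-0.5,0,0,0],[68,0,0,-1,0,0,0],[85,0,0,-1,0,0,0],[85,0,0,-1,0,0,0],[85,0,0,-20,0,0,0]]]'

```text
time: 30.35
tool_pos: [478.6, 344.0, 141.5]
tcp_rot: [-179.8, 0.1, 90.0]
ft_force: [-0.4, -0.8, 0.3]
finger_gap: 85.0
```

Request:
carry_out --commands '[[[85,0,0,-40,0,0,0],[85,0,0,-80,0,0,0],[85,-40,18,-80,0,0,0],[85,-90,41,-80,0,0,0],[85,-140,64,-80,0,0,0]]]'

```text
time: 30.98
tool_pos: [544.6, 203.6, 224.8]
tcp_rot: [179.9, -0.0, 90.0]
ft_force: [0.6, 0.5, 0.2]
finger_gap: 84.9
```

Request:
carry_out --commands '[[[85,-55,25,0,0,0,0],[85,-110,51,0,0,0,0],[85,-165,76,0,0,0,0],[85,-215,99,0,0,0,0],[85,-258.3,118.7,0,0,0,0]]]'

```text
time: 31.6
tool_pos: [663.2, -55.9, 224.6]
tcp_rot: [179.9, 0.0, 89.9]
ft_force: [0.3, 0.2, 0.0]
finger_gap: 84.9
```

Request:
carry_out --commands '[[[85,0,0,0,0,0,0],[85,0,0,40,0,0,0],[85,0,0,80,0,0,0],[85,0,0,110,0,0,0],[85,0,0,120,0,0,0]]]'

```text
time: 32.22
tool_pos: [660.8, -52.5, 101.2]
tcp_rot: [-179.8, -0.0, 90.0]
ft_force: [-0.3, 0.9, -0.3]
finger_gap: 85.0
```

```bash
python3 - <<'E'
from h import *
b=snap('scene','s7'); s=r.sense();print(s['tool_pos'],s['ft_force'])
a=b[150:330,200:500,::-1]
cv2.imwrite('pics/c12.png',cv2.resize(a,(800,480),interpolation=cv2.INTER_CUBIC))
E
```

```text
[661.10475913 -52.7385722  101.12774468] [-0.23009208 -0.1853696  -0.43800255]
```

View pics/c12.png

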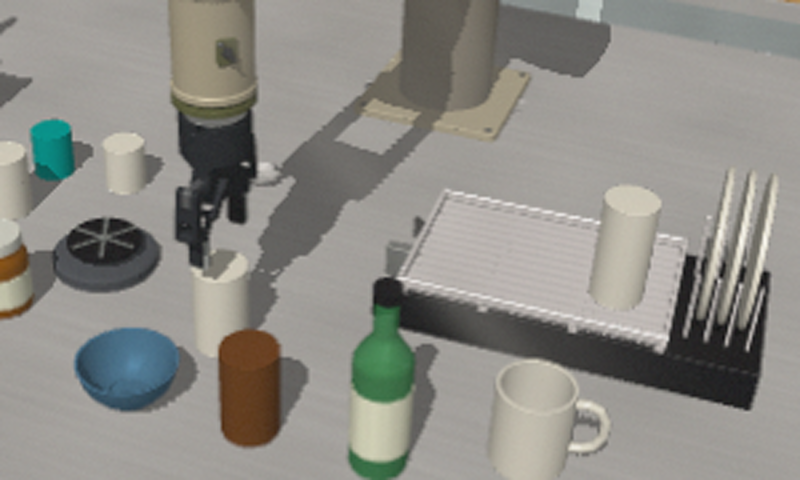

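Request:
carry_out --commands '[[[85,0,0,0,0,0,0],[85,0,0,20,0,0,0],[85,0,0,40,0,0,0],[85,0,0,60.8,0,0,0],[85,0,0,60.8,0,0,0]]]'

```text
time: 32.9
tool_pos: [659.6, -53.3, 38.1]
tcp_rot: [-179.7, -0.1, 90.0]
ft_force: [-0.1, 0.1, 0.2]
finger_gap: 84.8
```

Request:
carry_out --commands '[[[70,0,0,0,0,0,0],[60,0,0,0,0,0,0],[40,0,0,0,0,0,0],[40,0,0,0,0,0,0],[40,0,0,0,0,0,0]]]' --grip_force 60

```text
time: 33.52
tool_pos: [662.9, -53.8, 43.2]
tcp_rot: [179.9, 0.0, 90.0]
ft_force: [-1.8, -1.2, 6.0]
finger_gap: 60.0
```

Request:
carry_out --commands '[[[40,0,0,0,0,0,0],[40,0,0,-3,0,0,0],[40,0,0,-6,0,0,0],[40,0,0,-6,0,0,0]]]'

```text
time: 34.02
tool_pos: [662.2, -53.6, 48.0]
tcp_rot: [-180.0, -0.0, 90.0]
ft_force: [0.3, -0.1, -1.7]
finger_gap: 59.9
```

Request:
carry_out --commands '[[[40,0,0,-30,0,0,0],[40,0,0,-70,0,0,0],[40,-25,-10,-90,0,0,0],[40,-65,-27,-90,0,0,0],[40,-105,-44,-90,0,0,0]]]'

```text
time: 34.65
tool_pos: [617.9, -159.4, 138.3]
tcp_rot: [180.0, 0.0, 90.0]
ft_force: [-0.2, -0.2, -4.2]
finger_gap: 60.1
```

Request:
carry_out --commands '[[[40,-40,-17,0,0,0,0],[40,-75,-32,0,0,0,0],[40,-90.7,-38.2,0,0,0,0],[40,-90.7,-38.2,20,0,0,0],[40,-90.7,-38.2,45,0,0,0]]]'

```text
time: 35.28
tool_pos: [580.5, -248.3, 91.8]
tcp_rot: [180.0, -0.0, 90.0]
ft_force: [0.2, 0.5, -2.1]
finger_gap: 60.3
```

Request:
carry_out --commands '[[[40,0,0,4,0,0,0],[40,0,0,8,0,0,0],[40,0,0,12,0,0,0],[40,0,0,12,0,0,0]]]'

```text
time: 35.78
tool_pos: [580.2, -249.2, 81.3]
tcp_rot: [180.0, 0.0, 90.0]
ft_force: [-0.7, 0.6, -2.2]
finger_gap: 59.9
```

Request:
carry_out --commands '[[[40,0,0,4,0,0,0],[40,0,0,8,0,0,0],[40,0,0,11,0,0,0],[40,0,0,14,0,0,0],[40,0,0,14,0,0,0]]]'

```text
time: 36.4
tool_pos: [580.6, -249.7, 67.7]
tcp_rot: [179.9, 0.0, 90.0]
ft_force: [-0.1, 0.6, 5.7]
finger_gap: 60.4
```

Request:
carry_out --commands '[[[40,0,0,1,0,0,0],[40,0,0,2,0,0,0],[40,0,0,3,0,0,0],[40,0,0,3,0,0,0]]]'

```text
time: 36.9
tool_pos: [580.7, -249.8, 66.0]
tcp_rot: [179.9, 0.1, 90.0]
ft_force: [-3.7, 2.2, 14.0]
finger_gap: 60.4
```

Request:
carry_out --commands '[[[40,0,0,1,0,0,0],[40,0,0,1.5,0,0,0],[40,0,0,1.5,0,0,0],[40,0,0,1.5,0,0,0],[40,0,0,1.5,0,0,0]]]'

```text
time: 37.52
tool_pos: [580.8, -250.0, 65.9]
tcp_rot: [179.9, 0.1, 90.0]
ft_force: [-9.1, 3.8, 22.2]
finger_gap: 60.0
```

Request:
carry_out --commands '[[[40,0,0,0,0,0,0],[40,0,0,0,0,0,0],[40,0,0,0,0,0,0],[40,0,0,0,0,0,0],[40,0,0,0,0,0,0]]]'

```text
time: 38.15
tool_pos: [580.8, -249.9, 65.9]
tcp_rot: [179.9, 0.1, 90.0]
ft_force: [-8.1, 4.3, 21.4]
finger_gap: 60.5
```

Request:
carry_out --commands '[[[40,0,0,0,0,0,0],[40,0,0,0,0,0,0],[40,0,0,-5,0,0,0],[40,0,0,-15,0,0,0],[40,0,0,-25,0,0,0]]]'

```text
time: 38.78
tool_pos: [579.1, -249.0, 87.2]
tcp_rot: [-179.9, -0.0, 90.0]
ft_force: [0.3, -1.0, -2.3]
finger_gap: 60.1
```

Request:
carry_out --commands '[[[40,0,0,-30,0,0,0],[40,0,0,-70,0,0,0],[40,25,-7,-105,0,0,0],[40,65,-18,-112,0,0,0],[40,110,-31,-112,0,0,0]]]'

```text
time: 39.4
tool_pos: [548.5, -138.6, 200.1]
tcp_rot: [180.0, 0.0, 89.9]
ft_force: [-0.1, 0.9, -1.9]
finger_gap: 60.2
```

Request:
carry_out --commands '[[[40,50,-14,0,0,0,0],[40,100,-28,0,0,0,0],[40,150,-42,0,0,0,0],[40,200,-56,0,0,0,0],[40,250,-70,0,0,0,0]]]'

```text
time: 40.02
tool_pos: [477.6, 112.1, 198.8]
tcp_rot: [-179.9, 0.0, 89.9]
ft_force: [0.2, 1.1, -2.1]
finger_gap: 59.9
```

Request:
carry_out --commands '[[[40,50,-14,0,0,0,0],[40,100,-28,0,0,0,0],[40,140,-40,0,0,0,0],[40,157,-44.5,0,0,0,0],[40,157,-44.5,0,0,0,0]]]'

```text
time: 40.65
tool_pos: [434.0, 268.1, 198.9]
tcp_rot: [-179.9, 0.1, 90.1]
ft_force: [0.3, 0.3, -2.1]
finger_gap: 60.0
```

Request:
carry_out --commands '[[[40,0,0,30,0,0,0],[40,0,0,60,0,0,0],[40,0,0,85,0,0,0],[40,0,0,92,0,0,0],[40,0,0,92,0,0,0]]]'

```text
time: 41.28
tool_pos: [434.9, 266.9, 107.5]
tcp_rot: [-180.0, 0.0, 89.9]
ft_force: [0.1, 0.7, -2.0]
finger_gap: 60.4
```

Request:
carry_out --commands '[[[40,0,0,1,0,0,0],[40,0,0,2,0,0,0],[40,0,0,3,0,0,0],[40,0,0,3.5,0,0,0],[40,0,0,3.5,0,0,0]]]'

```text
time: 41.9
tool_pos: [434.7, 267.8, 104.0]
tcp_rot: [-180.0, 0.0, 90.0]
ft_force: [-0.3, 0.0, -2.6]
finger_gap: 60.3
```

Request:
carry_out --commands '[[[40,0,0,0.7,0,0,0],[40,0,0,1.5,0,0,0],[40,0,0,1.5,0,0,0]]]'

```text
time: 42.28
tool_pos: [434.8, 267.9, 103.2]
tcp_rot: [180.0, -0.0, 90.0]
ft_force: [-4.0, -1.9, 5.9]
finger_gap: 60.1
```

Request:
carry_out --commands '[[[40,0,0,0.3,0,0,0],[40,0,0,0.6,0,0,0],[40,0,0,0.6,0,0,0]]]'

```text
time: 42.65
tool_pos: [434.9, 268.0, 103.2]
tcp_rot: [180.0, -0.0, 90.0]
ft_force: [-6.4, -1.5, 10.4]
finger_gap: 60.0
```

Request:
carry_out --commands '[[[40,0,0,-1.5,0,0,0],[68,0,0,-1.5,0,0,0],[85,0,0,-1.5,0,0,0],[85,0,0,-1.5,0,0,0],[85,0,0,-20,0,0,0]]]'

```text
time: 43.28
tool_pos: [433.5, 267.1, 120.9]
tcp_rot: [-179.8, 0.1, 90.0]
ft_force: [-0.4, -0.1, -0.2]
finger_gap: 84.9
```

Request:
carry_out --commands '[[[85,0,0,-40,0,0,0],[85,0,0,-60,0,0,0],[85,-40,5,-60,0,0,0],[85,-95,13,-60,0,0,0],[85,-150,20,-60,0,0,0]]]'

```text
time: 43.9
tool_pos: [455.2, 116.5, 183.7]
tcp_rot: [179.9, -0.0, 90.0]
ft_force: [0.6, -0.5, 0.5]
finger_gap: 84.8
```

Request:
carry_out --commands '[[[85,-55,8,0,0,0,0],[85,-110,15,0,0,0,0],[85,-165,23,0,0,0,0],[85,-220,30,0,0,0,0],[85,-275,38,0,0,0,0]]]'

```text
time: 44.52
tool_pos: [493.0, -159.3, 183.7]
tcp_rot: [179.9, 0.0, 90.0]
ft_force: [1.5, 0.7, 0.6]
finger_gap: 84.9
```

Request:
carry_out --commands '[[[85,-55,8,0,0,0,0],[85,-110,15,0,0,0,0],[85,-165,23,0,0,0,0],[85,-220,31,0,0,0,0],[85,-264.3,37,0,0,0,0]]]'

```text
time: 45.15
tool_pos: [529.4, -424.1, 183.5]
tcp_rot: [179.9, 0.1, 89.9]
ft_force: [0.5, -0.1, 0.2]
finger_gap: 84.7
```

Request:
carry_out --commands '[[[85,0,0,0,0,0,0],[85,0,0,40,0,0,0],[85,0,0,80,0,0,0],[85,0,0,95,0,0,0],[85,0,0,95,0,0,0]]]'

```text
time: 45.78
tool_pos: [529.0, -420.7, 86.7]
tcp_rot: [-179.9, -0.1, 90.0]
ft_force: [-0.8, 0.7, 0.3]
finger_gap: 85.0
```

Request:
carry_out --commands '[[[85,0,0,25,0,0,0],[85,0,0,50,0,0,0],[85,0,0,64.9,0,0,0],[85,0,0,64.9,0,0,0],[85,0,0,64.9,0,0,0]]]'

```text
time: 46.4
tool_pos: [530.2, -422.3, 23.8]
tcp_rot: [179.9, 0.1, 90.0]
ft_force: [-0.2, 0.2, -0.3]
finger_gap: 84.9
```

Request:
carry_out --commands '[[[70,0,0,0,0,0,0],[60,0,0,0,0,0,0],[40,0,0,0,0,0,0],[40,0,0,0,0,0,0],[40,0,0,0,0,0,0]]]' --grip_force 60

```text
time: 47.02
tool_pos: [530.0, -422.2, 23.3]
tcp_rot: [179.9, 0.1, 90.0]
ft_force: [0.6, -0.1, 6.6]
finger_gap: 57.2
```

Request:
carry_out --commands '[[[40,0,0,0,0,0,0],[40,0,0,-3,0,0,0],[40,0,0,-6,0,0,0],[40,0,0,-6,0,0,0]]]'

```text
time: 47.52
tool_pos: [529.2, -421.5, 27.9]
tcp_rot: [-180.0, -0.0, 90.0]
ft_force: [-0.1, -0.2, -2.1]
finger_gap: 57.3
```

Request:
carry_out --commands '[[[40,0,0,-30,0,0,0],[40,0,0,-65,0,0,0],[40,20,6,-84,0,0,0],[40,55,16,-84,0,0,0],[40,95,28,-84,0,0,0]]]'

```text
time: 48.15
tool_pos: [557.5, -324.8, 111.8]
tcp_rot: [-180.0, -0.0, 89.9]
ft_force: [0.1, 1.1, -1.9]
finger_gap: 57.2
```

Request:
carry_out --commands '[[[40,35,10,0,0,0,0],[40,65,19,0,0,0,0],[40,77.3,22.5,0,0,0,0],[40,77.3,22.5,20,0,0,0],[40,77.3,22.5,40,0,0,0]]]'

```text
time: 48.78
tool_pos: [579.2, -249.9, 70.0]
tcp_rot: [-179.9, -0.0, 89.9]
ft_force: [-0.3, 0.1, -2.1]
finger_gap: 57.2
```

Request:
carry_out --commands '[[[40,0,0,4,0,0,0],[40,0,0,8,0,0,0],[40,0,0,11,0,0,0],[40,0,0,11,0,0,0]]]'

```text
time: 49.28
tool_pos: [580.0, -249.6, 61.2]
tcp_rot: [180.0, 0.0, 89.9]
ft_force: [0.3, 0.4, -1.8]
finger_gap: 57.2
```

Request:
carry_out --commands '[[[40,0,0,4,0,0,0],[40,0,0,8,0,0,0],[40,0,0,11,0,0,0],[40,0,0,14,0,0,0],[40,0,0,14,0,0,0]]]'

```text
time: 49.9
tool_pos: [580.6, -249.7, 47.7]
tcp_rot: [179.9, 0.1, 90.0]
ft_force: [-0.0, -0.8, 6.7]
finger_gap: 56.8
```

Request:
carry_out --commands '[[[40,0,0,1,0,0,0],[40,0,0,2,0,0,0],[40,0,0,3,0,0,0],[40,0,0,3,0,0,0]]]'

```text
time: 50.4
tool_pos: [580.7, -249.8, 46.1]
tcp_rot: [179.9, 0.1, 90.0]
ft_force: [-4.0, 1.1, 15.1]
finger_gap: 56.7
```

Request:
carry_out --commands '[[[40,0,0,1,0,0,0],[40,0,0,1.5,0,0,0],[40,0,0,1.5,0,0,0],[40,0,0,1.5,0,0,0],[40,0,0,1.5,0,0,0]]]'

```text
time: 51.02
tool_pos: [580.8, -250.0, 46.0]
tcp_rot: [179.9, 0.1, 90.0]
ft_force: [-7.8, 3.4, 23.9]
finger_gap: 56.9
```

Request:
carry_out --commands '[[[40,0,0,0,0,0,0],[40,0,0,0,0,0,0],[40,0,0,0,0,0,0],[40,0,0,0,0,0,0],[40,0,0,0,0,0,0]]]'

```text
time: 51.65
tool_pos: [580.9, -249.9, 46.0]
tcp_rot: [179.9, 0.1, 90.0]
ft_force: [-7.9, 4.3, 24.4]
finger_gap: 57.1
```

Request:
carry_out --commands '[[[40,0,0,0,0,0,0],[40,0,0,0,0,0,0],[40,0,0,-5,0,0,0],[40,0,0,-15,0,0,0],[40,0,0,-25,0,0,0]]]'

```text
time: 52.28
tool_pos: [579.3, -248.9, 67.3]
tcp_rot: [-179.9, -0.0, 90.0]
ft_force: [0.3, -0.6, -2.1]
finger_gap: 57.1
```

Request:
carry_out --commands '[[[40,0,0,-30,0,0,0],[40,0,0,-70,0,0,0],[40,25,-5,-105,0,0,0],[40,65,-14,-112,0,0,0],[40,110,-24,-112,0,0,0]]]'

```text
time: 52.9
tool_pos: [555.7, -138.6, 180.2]
tcp_rot: [180.0, 0.0, 89.9]
ft_force: [0.0, -0.2, -2.2]
finger_gap: 56.9
```

Request:
carry_out --commands '[[[40,50,-11,0,0,0,0],[40,100,-22,0,0,0,0],[40,150,-33,0,0,0,0],[40,200,-44,0,0,0,0],[40,250,-55,0,0,0,0]]]'

```text
time: 53.52
tool_pos: [499.8, 112.2, 179.0]
tcp_rot: [-179.9, 0.0, 90.0]
ft_force: [0.7, 0.3, -2.1]
finger_gap: 57.0
```

Request:
carry_out --commands '[[[40,45,-10,0,0,0,0],[40,80,-18,0,0,0,0],[40,97,-21.5,0,0,0,0],[40,97,-21.5,0,0,0,0],[40,97,-21.5,30,0,0,0]]]'

```text
time: 54.15
tool_pos: [482.0, 207.4, 151.7]
tcp_rot: [179.7, -0.1, 89.9]
ft_force: [0.3, -1.1, -3.1]
finger_gap: 56.9
```

Request:
carry_out --commands '[[[40,0,0,30,0,0,0],[40,0,0,50,0,0,0],[40,0,0,61,0,0,0],[40,0,0,61,0,0,0]]]'

```text
time: 54.65
tool_pos: [479.4, 206.8, 87.8]
tcp_rot: [-179.9, 0.0, 89.9]
ft_force: [-0.9, 0.3, -1.3]
finger_gap: 57.2
```

Request:
carry_out --commands '[[[40,0,0,1.5,0,0,0],[40,0,0,3,0,0,0],[40,0,0,4,0,0,0],[40,0,0,5,0,0,0],[40,0,0,5,0,0,0]]]'

```text
time: 55.28
tool_pos: [479.6, 207.8, 83.4]
tcp_rot: [-180.0, 0.0, 90.0]
ft_force: [-0.6, 0.6, -2.3]
finger_gap: 57.0
```

Request:
carry_out --commands '[[[40,0,0,0.5,0,0,0],[40,0,0,1,0,0,0],[40,0,0,1.3,0,0,0],[40,0,0,1.3,0,0,0]]]'

```text
time: 55.78
tool_pos: [479.8, 207.8, 83.1]
tcp_rot: [180.0, -0.0, 90.0]
ft_force: [-3.6, -1.2, 7.0]
finger_gap: 56.8
```

Request:
carry_out --commands '[[[40,0,0,-0.8,0,0,0],[66,0,0,-0.8,0,0,0],[85,0,0,-0.8,0,0,0],[85,0,0,-0.8,0,0,0],[85,0,0,-20,0,0,0]]]'

```text
time: 56.4
tool_pos: [478.3, 207.2, 101.1]
tcp_rot: [-179.8, 0.1, 90.0]
ft_force: [-0.5, 0.5, 1.1]
finger_gap: 85.1
```

Request:
carry_out --commands '[[[85,0,0,-40,0,0,0],[85,0,0,-60,0,0,0],[85,-40,-5,-60,0,0,0],[85,-95,-12,-60,0,0,0],[85,-150,-18,-60,0,0,0]]]'

```text
time: 57.02
tool_pos: [461.8, 56.6, 164.0]
tcp_rot: [179.9, 0.0, 90.0]
ft_force: [0.4, -0.4, 0.4]
finger_gap: 84.9
```

Request:
carry_out --commands '[[[85,-55,-7,0,0,0,0],[85,-110,-13,0,0,0,0],[85,-165,-20,0,0,0,0],[85,-220,-27,0,0,0,0],[85,-275,-33,0,0,0,0]]]'

```text
time: 57.65
tool_pos: [428.4, -219.3, 164.1]
tcp_rot: [179.9, 0.1, 90.0]
ft_force: [1.4, 0.7, 0.6]
finger_gap: 85.0
```

Request:
carry_out --commands '[[[85,-50,-6,0,0,0,0],[85,-85,-11,0,0,0,0],[85,-98,-12.5,0,0,0,0],[85,-98,-12.5,30,0,0,0],[85,-98,-12.5,70,0,0,0]]]'

```text
time: 58.28
tool_pos: [417.3, -315.8, 93.7]
tcp_rot: [179.8, 0.1, 90.0]
ft_force: [-0.4, 0.3, -0.4]
finger_gap: 85.0
```

Request:
carry_out --commands '[[[85,0,0,20,0,0,0],[85,0,0,50,0,0,0],[85,0,0,75,0,0,0],[85,0,0,90,0,0,0],[85,0,0,90,0,0,0]]]'

```text
time: 58.9
tool_pos: [415.6, -314.3, 1.7]
tcp_rot: [-179.9, -0.1, 90.0]
ft_force: [-0.1, 0.6, 0.7]
finger_gap: 85.0
```

Request:
carry_out --commands '[[[70,0,0,0,0,0,0],[60,0,0,0,0,0,0],[40,0,0,0,0,0,0],[40,0,0,0,0,0,0],[40,0,0,0,0,0,0]]]' --grip_force 60

```text
time: 59.52
tool_pos: [416.7, -316.0, 3.7]
tcp_rot: [179.9, 0.1, 90.0]
ft_force: [-0.9, 1.7, 7.7]
finger_gap: 53.1
```

Request:
carry_out --commands '[[[40,0,0,0,0,0,0],[40,0,0,-3,0,0,0],[40,0,0,-6,0,0,0],[40,0,0,-6,0,0,0]]]'

```text
time: 60.02
tool_pos: [416.0, -315.3, 8.5]
tcp_rot: [180.0, 0.0, 90.0]
ft_force: [0.5, 0.4, -1.8]
finger_gap: 53.2
```

Request:
carry_out --commands '[[[40,0,0,-30,0,0,0],[40,0,0,-65,0,0,0],[40,8,20,-84,0,0,0],[40,22,55,-84,0,0,0],[40,38,95,-84,0,0,0]]]'

```text
time: 60.65
tool_pos: [511.8, -277.3, 92.6]
tcp_rot: [180.0, 0.0, 89.9]
ft_force: [0.5, -0.4, -1.2]
finger_gap: 53.3
```

Request:
carry_out --commands '[[[40,15,37,0,0,0,0],[40,24,60,0,0,0,0],[40,28,69,0,0,0,0],[40,28,69,20,0,0,0],[40,28,69,40,0,0,0]]]'

```text
time: 61.28
tool_pos: [578.5, -249.6, 50.1]
tcp_rot: [-179.9, -0.0, 89.9]
ft_force: [-1.0, -0.0, -1.8]
finger_gap: 53.3
```

Request:
carry_out --commands '[[[40,0,0,4,0,0,0],[40,0,0,8,0,0,0],[40,0,0,11,0,0,0],[40,0,0,11,0,0,0]]]'

```text
time: 61.78
tool_pos: [580.1, -249.5, 41.5]
tcp_rot: [180.0, 0.0, 90.0]
ft_force: [0.3, -0.3, -2.0]
finger_gap: 53.5
```

Request:
carry_out --commands '[[[40,0,0,4,0,0,0],[40,0,0,8,0,0,0],[40,0,0,11,0,0,0],[40,0,0,14,0,0,0],[40,0,0,14,0,0,0]]]'

```text
time: 62.4
tool_pos: [580.7, -249.7, 28.0]
tcp_rot: [179.9, 0.0, 90.0]
ft_force: [-0.3, -0.3, 6.4]
finger_gap: 53.7
```

Request:
carry_out --commands '[[[40,0,0,1,0,0,0],[40,0,0,2,0,0,0],[40,0,0,3,0,0,0],[40,0,0,3,0,0,0]]]'

```text
time: 62.9
tool_pos: [580.8, -249.8, 26.7]
tcp_rot: [179.9, 0.1, 90.0]
ft_force: [-6.3, 2.8, 17.6]
finger_gap: 53.4
```

Request:
carry_out --commands '[[[40,0,0,1,0,0,0],[40,0,0,1,0,0,0],[40,0,0,1,0,0,0],[40,0,0,1,0,0,0],[40,0,0,1,0,0,0]]]'

```text
time: 63.52
tool_pos: [580.9, -249.9, 26.6]
tcp_rot: [179.9, 0.1, 90.0]
ft_force: [-8.9, 4.3, 23.9]
finger_gap: 53.3
```

Request:
carry_out --commands '[[[40,0,0,0,0,0,0],[40,0,0,0,0,0,0],[40,0,0,0,0,0,0],[40,0,0,0,0,0,0],[40,0,0,0,0,0,0]]]'

```text
time: 64.15
tool_pos: [580.9, -249.9, 26.6]
tcp_rot: [179.9, 0.1, 90.0]
ft_force: [-8.9, 5.4, 24.0]
finger_gap: 53.6
```

Request:
carry_out --commands '[[[40,0,0,0,0,0,0],[40,0,0,0,0,0,0],[40,0,0,-5,0,0,0],[40,0,0,-15,0,0,0],[40,0,0,-25,0,0,0]]]'

```text
time: 64.78
tool_pos: [579.3, -249.0, 48.0]
tcp_rot: [-179.9, -0.0, 90.0]
ft_force: [0.1, 0.2, -1.7]
finger_gap: 53.8
```

Request:
carry_out --commands '[[[40,0,0,-30,0,0,0],[40,0,0,-70,0,0,0],[40,25,-9,-105,0,0,0],[40,65,-24,-112,0,0,0],[40,110,-40,-112,0,0,0]]]'

```text
time: 65.4
tool_pos: [539.5, -138.6, 161.0]
tcp_rot: [180.0, 0.0, 89.9]
ft_force: [0.6, 0.5, -1.9]
finger_gap: 53.4
```

Request:
carry_out --commands '[[[40,50,-18,0,0,0,0],[40,100,-36,0,0,0,0],[40,150,-54,0,0,0,0],[40,200,-73,0,0,0,0],[40,245,-89,0,0,0,0]]]'

```text
time: 66.03
tool_pos: [449.5, 107.3, 159.7]
tcp_rot: [-179.9, 0.0, 90.0]
ft_force: [1.5, 0.1, -2.2]
finger_gap: 53.3
```

Request:
carry_out --commands '[[[40,32,-11,0,0,0,0],[40,46,-16.5,0,0,0,0],[40,46,-16.5,0,0,0,0],[40,46,-16.5,30,0,0,0],[40,46,-16.5,60,0,0,0]]]'

```text
time: 66.65
tool_pos: [435.5, 150.5, 99.8]
tcp_rot: [179.9, 0.0, 89.9]
ft_force: [1.0, 0.7, -2.1]
finger_gap: 53.5
```

Request:
carry_out --commands '[[[40,0,0,15,0,0,0],[40,0,0,25,0,0,0],[40,0,0,31,0,0,0],[40,0,0,31,0,0,0]]]'

```text
time: 67.15
tool_pos: [435.0, 151.7, 69.4]
tcp_rot: [180.0, -0.0, 90.0]
ft_force: [0.3, -0.3, -1.6]
finger_gap: 53.4
```

Request:
carry_out --commands '[[[40,0,0,1.5,0,0,0],[40,0,0,3,0,0,0],[40,0,0,4,0,0,0],[40,0,0,5,0,0,0],[40,0,0,5,0,0,0]]]'

```text
time: 67.78
tool_pos: [434.6, 151.8, 64.1]
tcp_rot: [-180.0, 0.0, 90.0]
ft_force: [-0.1, 0.3, -1.6]
finger_gap: 53.3
```

Request:
carry_out --commands '[[[40,0,0,0.5,0,0,0],[40,0,0,1,0,0,0],[40,0,0,1.3,0,0,0],[40,0,0,1.3,0,0,0]]]'

```text
time: 68.28
tool_pos: [434.8, 151.9, 63.8]
tcp_rot: [180.0, -0.0, 90.0]
ft_force: [-5.1, -1.3, 7.8]
finger_gap: 53.1
```

Contact. Release, rise, and move clear so I can look.

Request:
carry_out --commands '[[[40,0,0,-0.8,0,0,0],[62,0,0,-0.8,0,0,0],[85,0,0,-0.8,0,0,0],[85,0,0,-0.8,0,0,0],[85,0,0,-20,0,0,0]]]'

```text
time: 68.9
tool_pos: [433.2, 151.4, 81.5]
tcp_rot: [-179.8, 0.0, 90.0]
ft_force: [0.2, -0.7, 0.0]
finger_gap: 85.1
```

Request:
carry_out --commands '[[[85,0,0,-50,0,0,0],[85,0,0,-100,0,0,0],[85,0,0,-140,0,0,0],[85,-50,0,-140,0,0,0],[85,-105,0,-140,0,0,0]]]'

```text
time: 69.53
tool_pos: [435.0, 46.2, 223.8]
tcp_rot: [179.9, 0.0, 90.1]
ft_force: [0.6, -1.2, -0.7]
finger_gap: 85.3
```

Request:
carry_out --commands '[[[85,-55,0,0,0,0,0],[85,-110,0,0,0,0,0],[85,-165,0,0,0,0,0],[85,-205,0,0,0,0,0],[85,-205,0,0,0,0,0]]]'

```text
time: 70.15
tool_pos: [434.1, -160.7, 222.7]
tcp_rot: [-180.0, 0.0, 89.7]
ft_force: [-0.9, 0.3, -0.4]
finger_gap: 84.9
```

```bash
python3 - <<'E'
from h import *
a=snap('top','t8'); b=snap('scene','s8'); s=r.sense();print(s['tool_pos'],s['ft_force'],s['time'])
cv2.imwrite('pics/c13.png',np.vstack([cv2.resize(a[130:350,100:500,::-1],(540,297)),cv2.resize(b[190:335,250:514,::-1],(540,297))]))
E
```

```text
[ 434.31294766 -158.17782941  222.68795268] [-0.36557106  0.06301895 -0.6308824 ] 70.25
```

View pics/c13.png

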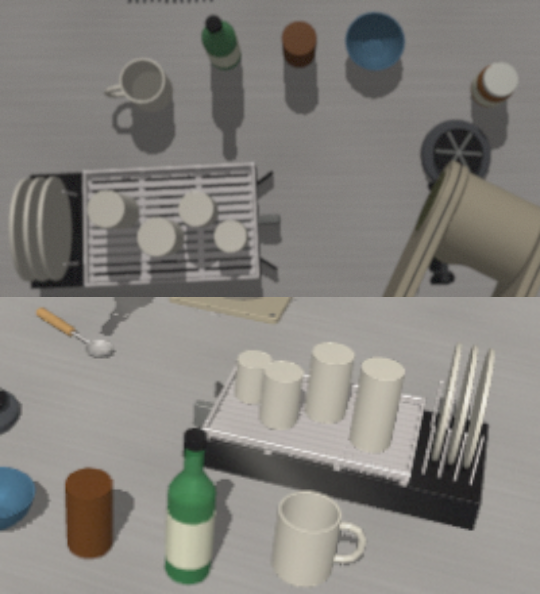

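All four stand straight in descending order and the distractors are in place. One last check: the fin end against its predicted home pixel.

```bash
python3 - <<'E'
from h import *
print(px('top',[[466.2,73.1,44.5],[464.7,113.1,44.5]]))
b=cv2.imread('pics/t8.png')[260:345,280:330]; cv2.imwrite('pics/c14.png',cv2.resize(b,(350,595),interpolation=cv2.INTER_CUBIC))
E
```

```text
[[306.68272738 291.35381136]
 [289.88846041 292.16926341]]
```

View pics/c14.png

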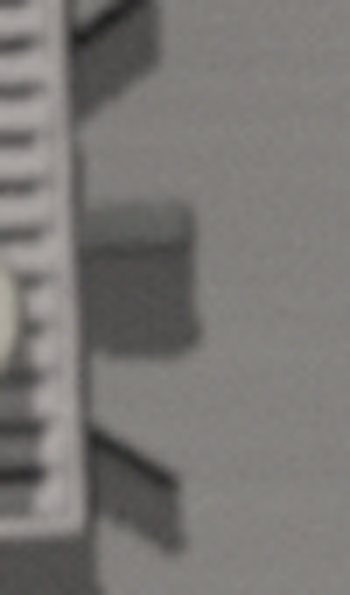

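The fin end shows at column 307.6 against 306.7 predicted. That is about 2 mm, within calibration error, but I'll nudge the fin with closed fingers to be sure the tray sits on the stop.

Request:
carry_out --commands '[[[40,45,8,0,0,0,0],[10,95,17,0,0,0,0],[0,145,26,0,0,0,0],[0,178,31.2,0,0,0,0],[0,178,31.2,0,0,0,0]]]'

```text
time: 70.88
tool_pos: [465.5, 23.2, 222.9]
tcp_rot: [180.0, -0.0, 90.3]
ft_force: [-0.1, -1.2, -0.3]
finger_gap: 0.1
```

Request:
carry_out --commands '[[[0,0,0,45,0,0,0],[0,0,0,95,0,0,0],[0,0,0,145,0,0,0],[0,0,0,195,0,0,0],[0,0,0,220,0,0,0]]]'

```text
time: 71.5
tool_pos: [463.2, 19.9, -0.1]
tcp_rot: [-179.8, -0.0, 90.0]
ft_force: [-0.4, -0.4, -0.1]
finger_gap: -0.1
```

Request:
carry_out --commands '[[[0,10,0,0,0,0,0],[0,20,0,0,0,0,0],[0,28,0,0,0,0,0],[0,34,0,0,0,0,0],[0,34,0,0,0,0,0]]]'

```text
time: 72.12
tool_pos: [466.3, 54.3, 3.5]
tcp_rot: [179.9, 0.0, 90.0]
ft_force: [0.2, -0.3, 0.5]
finger_gap: -0.1
```

Request:
carry_out --commands '[[[0,2,0,0,0,0,0],[0,4,0,0,0,0,0],[0,6,0,0,0,0,0],[0,6,0,0,0,0,0]]]'

```text
time: 72.62
tool_pos: [465.8, 59.8, 2.8]
tcp_rot: [-180.0, 0.0, 90.0]
ft_force: [-0.8, -0.7, -0.2]
finger_gap: 0.1
```

Request:
carry_out --commands '[[[0,1,0,0,0,0,0],[0,2,0,0,0,0,0],[0,2,0,0,0,0,0]]]'

```text
time: 73.0
tool_pos: [465.8, 61.7, 2.9]
tcp_rot: [-180.0, 0.0, 90.0]
ft_force: [0.7, -1.0, 0.1]
finger_gap: -0.2
```

Request:
carry_out --commands '[[[0,1,0,0,0,0,0],[0,2,0,0,0,0,0],[0,2,0,0,0,0,0]]]'

```text
time: 73.38
tool_pos: [465.8, 61.9, 2.9]
tcp_rot: [-180.0, 0.2, 90.0]
ft_force: [-0.0, -11.0, 0.7]
finger_gap: -0.2
```

Request:
carry_out --commands '[[[0,1,0,0,0,0,0],[0,1.5,0,0,0,0,0],[0,1.5,0,0,0,0,0]]]'

```text
time: 73.75
tool_pos: [465.8, 61.9, 2.9]
tcp_rot: [-180.0, 0.3, 90.0]
ft_force: [-1.1, -19.9, 1.5]
finger_gap: -0.1
```

Request:
carry_out --commands '[[[0,-5,0,0,0,0,0],[0,-20,0,0,0,0,0],[0,-40,0,0,0,0,0],[0,-40,0,-50,0,0,0],[0,-40,0,-100,0,0,0]]]'

```text
time: 74.38
tool_pos: [464.9, 24.6, 103.4]
tcp_rot: [-179.9, -0.0, 89.9]
ft_force: [1.1, 0.4, 0.2]
finger_gap: 0.1
```

Request:
carry_out --commands '[[[0,-30,0,-50,0,0,0],[0,-80,0,-80,0,0,0],[0,-130,0,-100,0,0,0],[0,-130,0,-100,0,0,0],[0,-130,0,-100,0,0,0]]]'

```text
time: 75.0
tool_pos: [465.3, -104.8, 202.4]
tcp_rot: [-180.0, -0.0, 89.9]
ft_force: [0.8, -0.1, 0.1]
finger_gap: 0.1
```

```bash
python3 - <<'E'
from h import *
a=snap('top','t9').astype(int); b=cv2.imread('pics/t8.png')[:,:,::-1].astype(int)
d=abs(a-b).max(2)[130:350,100:380]; print('changed px',np.argwhere(d>45).shape[0]); print(r.sense()['ft_force'],r.hand_in())
E
```

```text
changed px 333
the job is handed in; nothing more can be done
[ 0.31280805 -0.76211209 -0.16831471] None
```

I slid the tray home and let go. Then I took the beakers in order (125, 105, 85, 65; all four were present). Each was pressed mouth down on the rinser pad until it stopped moving, at 20–25 N and well over a second, then set mouth down on the deck. The job was handed in at about 75 s.

**Tray:** at the end the fin did not move under a 20 N push, so the tray sits against its stop. The picture put the fin end about 2 mm from the predicted spot, which is within the calibration error.

**Beakers and other items:** the last viewed picture shows all four beakers upright on the deck, and the bottle, jar, bowl and mug where they stood. After that I only nudged the fin. A comparison of the top pictures before and after that nudge counted 333 changed pixels. I did not look into them; the arm's different position and shadow are the likely cause.

**What disagreed:** the reported tool height read roughly 35 mm too low against the pictures. My first grasp therefore closed just above the fin and touched nothing. From then on I set heights by touch and from the pictures.

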